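Pack the film transit case and start its data logger

TASK

Pack the open transit case for dispatch: set the film roll, the film can and the desiccant canister down gently in its large empty compartment, each on the compartment's floor and none on another (any order; do not drop them). Then take the stylus out of the wooden tool stand, reach it through the round aperture in the face of the data logger in the case and press the recessed START button right down without forcing it, and finish like that, still gripping the stylus and holding the button down. Leave everything else where it is, the brush and pencil in the stand included.

Things in the scene. Friction and masses are not known exactly. Their poses are not given: they have to be found in the camera images.
- case: Open grey plastic transit case, fixed, 220 mm (its x) by 310 mm (its y) by 68 mm high. Origin at the centre of its underside. Large film compartment on its -y side: inside x -105 to +105 mm, y -150 to +50 mm, floor 5 mm above the bench; partition 62 mm high at y +50 to +55 mm. Logger bay on its +y side (y +55 to +150 mm) with a foam deck 34 mm above the bench.
- logger: White data logger, 110 mm (its x) by 70 mm (its y) by 30 mm, fixed flat on the foam deck of the case with its face up, 64 mm above the bench; dark display at its +x end, round aperture at its -x end. Origin at the centre of its underside.
- aperture (a point): Centre of the mouth of the logger's round aperture, in the plane of the logger's face: a plain vertical hole 13 mm wide, ringed in black. The START button fills it from 10 mm below the face.
- start_button (a joint): How far the START button is pressed down, in m: 0 free, 0.005 fully down against its stop. Sprung: it begins to move at about 1.6 N and takes about 5.6 N to go fully down. It springs back if let go.
- film_roll_center (a point): Small roll of black 35 mm film wound on a core, a disc 58 mm in diameter and 35 mm high lying flat, its pale core showing in the middle of the top, about 110 g. The point is its centre, half-way up; z is up.
- film_can_center (a point): Plain aluminium screw-top film can, upright cylinder 32 mm in diameter and 52 mm high, about 50 g. The point is its centre, half-way up.
- desiccant_center (a point): Perforated steel desiccant canister, a flat box 80 mm (its x) by 42 mm (its y) by 26 mm high, about 90 g. The point is its centre, half-way up.
- stand: Wooden tool stand, fixed, block 220 mm (its x) by 50 mm by 70 mm high. Origin at the centre of its underside. Three vertical holes 10 mm wide at its x = -75, 0 and +75 mm hold the stylus, the brush and the pencil, which may stand in any of them.
- stylus_center (a point): Stylus standing in a hole of the stand: ribbed aluminium handle 14 mm in diameter, 80 mm long; under it a collar 18 mm wide, 5 mm thick, resting on the stand's top; below that a steel pin 5 mm in diameter, 60 mm long, round-ended, down the hole; about 50 g. The point is the handle's middle, on its axis, 105 mm above the pin's end, 115 mm above the bench at the start; z points away from the pin.
- stylus_tip (a point): The end of the stylus's pin, on its axis.
- brush: Dust brush standing bristles up in another hole of the stand, 161 mm long, handle 8 mm in diameter. Origin at its lower end. Leave alone.
- pencil: Blue marking pencil standing in another hole of the stand, 8 mm in diameter, 150 mm long. Origin at its lower end. Leave alone.
- tweezers: Steel tweezers lying flat, 120 mm long, 22 mm wide, 8 mm high. Leave alone.
- beaker: Glass beaker, 60 mm wide, 75 mm high. Origin at the centre of its underside. Leave alone.
- core: Empty yellow plastic film core, ring 50 mm wide and 16 mm high, lying flat. Origin at the centre of its underside. Leave alone.
- loupe: Black loupe with a glass lens on top, waisted, 48 mm wide, 38 mm high. Origin at the centre of its underside. Leave alone.
Things that resemble listed ones, but are neither listed nor needed, are in the scene too. Leave any green, pink or yellow look-alike of the part that bears film_roll_center alone.

How it is judged:
By the outcome, as a careful person would: the job done as asked, in the order asked, and still so for the second after the job is handed in, while the arm keeps its last pose, push and grip.
It also fails if it takes over 72 s, if anything falls off the work surface, if the arm or the gripper's body presses on something with over 40 N, if the wrist force passes 120 N, or if a joint passes its speed limit or range.

ROBOT

A 6-joint arm with a two-finger parallel gripper is mounted at the origin on the work surface. World frame = base frame: x ahead of the robot, y to its left, z up, the work surface at z = 0. Lengths are in mm, angles in rad, forces in N, time in s.
With the tool pointing down it reaches from about 325 to 900 mm from the base axis. Payload 3.5 kg.
Tool frame: the origin (TCP) lies at the very end of the fingers, on their centre line; the grasp point (between the pads) lies arm.grip_point_offset behind it (arm.grip_point_offset is the distance from the TCP to the grasp point, in mm); z points along the fingers, y is the line along which they close (so a half turn about z gives the same grasp; the last joint's range is limited). The gripper opens to 85 mm and grips with 20 to 120 N. Pads are 22 mm wide; open, the fingers measure 114 mm over their backs; the gripper's body (76 mm by 85 mm) begins 54 mm behind the grasp point. The pads swing forward as they close: fully open they stand 13 mm farther back than shut.
Start: joints at [1.066, 0.276, -0.026, 1.268, 0, 1.467], TCP at [244.428, 575.219, 231.313] pointing down, gripper open.
Joint ranges: [-3.12, 3.12], [-0.85, 1.88], [-1.08, 1.24], [-1.95, 2.15], [-1.57, 1.53], [-3.14, 3.14]. Speed limits (rad/s): [2.57, 2.57, 3.14, 3.14, 3.14, 3.14].

INTERFACE

Orientations are given as a 3x3 rotation matrix whose columns are the frame's x, y, z axes.
In Python, from rig import arm, eyes gives the robot as it stands.
- The arm moves only by the tool arm_command, never from a script. Its argument "targets" is a list of rows, each an object of numbers: "dx", "dy", "dz": the shift along the tool's x, y, z in m; "wx", "wy", "wz": the turn, a rotation vector about the tool's x, y, z in rad; "claw": the closure, from 0 (fully open) to 1 (shut). A call has 1 to 12 rows; each row is the pose to reach, as a shift and turn from the pose commanded when the call began, along the tool's axes at that moment; what a row does not reach only later rows make up. A row lasts 1/10 s, in which the tool goes at most 50 mm and 8.59 degrees, less where a joint would pass 70% of its speed; a pose out of reach is approached as far as the arm can. A call with a gripper value outside its range is refused whole. The fingers move at their own pace and stop on an object; "force" is the grip in N (left out, the last holds). Time passes only in rows, so rows that repeat a pose let the fingers close. It gives the time, the measured TCP pose, the force, the opening and the grip force at its end, in the units of the state.
- arm.get_obs(): the state, without advancing time (a new reading comes with each control period).
- eyes.get_image(name): name is "scene" or "top" or "wrist"; returns (picture, depth): 400x640x3 uint8, red, green, blue; 400x640 float32, mm along the optical axis (not along the pixel's ray), 0 where there is no reading.
- eyes.camera_info(name): a dict with "camera_matrix" (3x3 intrinsics, pixels), "rvec" (rotation vector, rad) and "tvec" (3), from world to camera coordinates, as OpenCV has them; the wrist camera has in their place "tool_from_camera" (4x4, takes a point from camera to tool coordinates, whose origin is the TCP and whose axes are the flange's). Camera axes: x right, y down, z forward; pixel columns grow to the right and rows downward; lengths in mm; the calibration is good to about 2 mm. A picture is of the moment at which its call begins: read the wrist's pose just before it. camera_info takes no time and is no camera call.
- arm.hand_in(): hands the job in; it is judged then, once.
The state is a dict: "t": time; "q": joint angles; "qd": joint speeds; "tau": joint torques, N m; "position": TCP position; "tool_rot": TCP orientation; "contact_force": force on the tool from outside, world axes, zero at the start; "ft_torque": the same for the moment, N m; "gripper_width": finger opening in mm; "grip_force": force on a finger pad.
Only numpy, scipy, OpenCV 4.12 (cv2) and the standard library are available. Lean on these libraries where they do the work, as an engineer would, in place of code of your own. Each camera call takes 0.05 s, during which the arm holds its last target. There are 200 camera calls.

## Working session

There is one attempt and no reset: what is moved stays moved. The work goes in short steps, Python scripts to look and compute and a tool call to move; the robot and the scene stay as the last step left them, time stands still between calls to the robot, and variables do not carry over. Pictures are saved under pics/ and viewed, at most 10 in all, crops included, and the job is handed in when it is done.

Besides the shell and the picture viewer there is one more tool, called after "Emit:" as name(argument=value, ...), one argument or row to a line, values as JSON. arm_command: Moves the arm, as the interface text tells. Its arguments: {"type":"object","properties":{"targets":{"type":"array","items":{"type":"object","properties":{"dx":{"type":"number"},"dy":{"type":"number"},"dz":{"type":"number"},"wx":{"type":"number"},"wy":{"type":"number"},"wz":{"type":"number"},"claw":{"type":"number"}}}},"force":{"type":"number"}},"required":["targets"]}

```bash
mkdir -p pics; ls; cat > h.py <<'E'
import numpy as np, cv2
from rig import arm, eyes
def cam(n):
    c=eyes.camera_info(n); K=np.array(c["camera_matrix"],float)
    if n=="wrist":
        o=arm.get_obs(); T=np.eye(4); T[:3,:3]=o["tool_rot"]; T[:3,3]=o["position"]
        M=T@np.array(c["tool_from_camera"]); return K,M[:3,:3],M[:3,3]
    R=cv2.Rodrigues(np.array(c["rvec"],float))[0]; t=np.array(c["tvec"],float).ravel()
    return K,R.T,-R.T@t
def ray(C,u,v,z):
    K,R,p=C; d=R@np.linalg.inv(K)@np.array([u,v,1.]); return p+d*(z-p[2])/d[2]
def pt(C,u,v,dep):
    K,R,p=C; return p+R@(np.linalg.inv(K)@np.array([u,v,1.])*dep)
def snap(n,f):
    C=cam(n); im,d=eyes.get_image(n); cv2.imwrite("pics/"+f+".png",im[:,:,::-1]); np.savez("pics/"+f+".npz",im=im,d=d,K=C[0],R=C[1],p=C[2]); return C,im,d
def load(f):
    z=np.load("pics/"+f+".npz"); return (z["K"],z["R"],z["p"]),z["im"],z["d"]
E
python3 - <<'E'
from h import *
for n in("top","scene"):
    C,im,d=snap(n,n+"0"); print(n,C[2].round(),C[1].round(2).tolist(),C[0].round().tolist())
o=arm.get_obs(); print(o, arm.grip_point_offset)
print(eyes.camera_info("wrist"))
E
```

```text
pics
top [ 412.  -47. 1285.] [[-0.01, -0.99, 0.13], [-1.0, 0.01, -0.02], [0.02, -0.13, -0.99]] [[475.0, 0.0, 325.0], [0.0, 475.0, 200.0], [0.0, 0.0, 1.0]]
scene [1395. -663.  862.] [[0.6, 0.47, -0.65], [0.8, -0.37, 0.47], [-0.02, -0.8, -0.6]] [[520.0, 0.0, 318.0], [0.0, 520.0, 199.0], [0.0, 0.0, 1.0]]
{'t': 0.1, 'q': array([ 1.06558393e+00,  2.77089502e-01, -2.77533846e-02,  1.26800299e+00,
        2.98907595e-06,  1.46740163e+00]), 'qd': array([-0.0003856 , -0.00227925,  0.00284869, -0.00040378, -0.00104314,
       -0.00071398]), 'tau': array([ 3.08330436e-04, -4.46707284e+01,  2.96128589e+01,  8.47656454e-03,
       -1.00257480e-04,  5.15523752e-06]), 'position': array([244.091819  , 574.59205125, 230.24675335]), 'tool_rot': array([[-9.20351519e-01,  3.91090901e-01, -9.94583166e-04],
       [ 3.91092107e-01,  9.20349799e-01, -1.79205471e-03],
       [ 2.14508126e-04, -2.03829390e-03, -9.99997900e-01]]), 'contact_force': array([-0.20587847, -0.18632603, -0.38558215]), 'ft_torque': array([-0.0294272 , -0.00101232, -0.0124549 ]), 'grip_force': 0.0, 'gripper_width': 85.02771476346821} 18.700000000000003
{'camera_matrix': array([[324.10319467,   0.        , 320.95113584],
       [  0.        , 324.10319467, 197.04528796],
       [  0.        ,   0.        ,   1.        ]]), 'tool_from_camera': array([[ 1.92967487e-03, -9.55732322e-01, -2.94231210e-01,
         7.50860730e+01],
       [ 9.99998138e-01,  1.83652151e-03,  5.92895339e-04,
         7.26880644e-01],
       [-2.62872944e-05, -2.94231806e-01,  9.55734086e-01,
        -1.41590550e+02],
       [ 0.00000000e+00,  0.00000000e+00,  0.00000000e+00,
         1.00000000e+00]])}
```

View pics/top0.png

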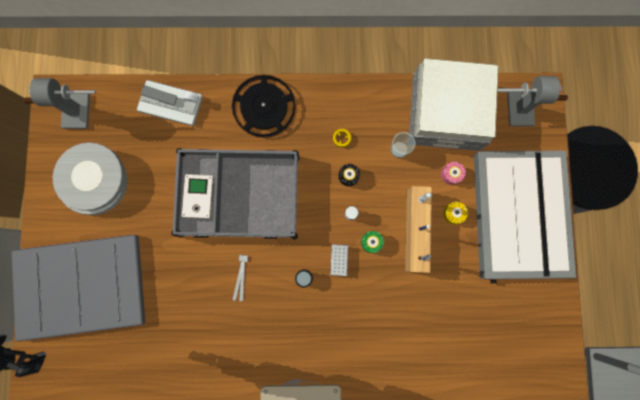

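View pics/scene0.png

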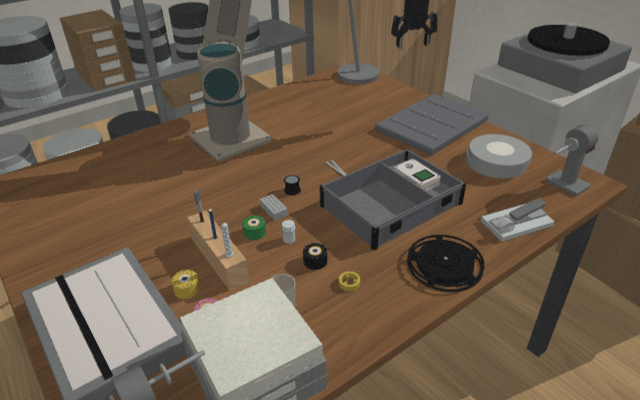

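The top view shows the case spanning (175,150)-(298,237), with the logger at its left and the aperture near (196,208). The film roll is at (349,175), the can at (352,213), the desiccant at (340,260) and the stand at (419,230). The scene view shows the ribbed stylus in the stand's far (+x) hole at (226,240), then the blue pencil and the brush.

```bash
python3 - <<'E'
from h import *
C,im,d=load("top0")
def comp(name,mask,uv,z):
    n,l,s,c=cv2.connectedComponentsWithStats(mask.astype(np.uint8))
    k=l[uv[1]-2:uv[1]+3,uv[0]-2:uv[0]+3]; k=k[k>0]
    if not len(k): print(name,"none");return
    k=np.bincount(k).argmax(); m=(l==k).astype(np.uint8)
    r=cv2.minAreaRect(cv2.findContours(m,0,2)[0][0]); 
    b=np.array([ray(C,u,v,z)[:2] for u,v in cv2.boxPoints(r)])
    print(name,s[k].tolist(),ray(C,*r[0],z).round(1),"sides",np.linalg.norm(b[1]-b[0]).round(1),np.linalg.norm(b[2]-b[1]).round(1),"dirs",np.degrees(np.arctan2(*(b[1]-b[0])[::-1])).round(1))
# height map
uu,vv=np.meshgrid(np.arange(640),np.arange(400))
K,R,p=C; P=p+(np.stack([(uu-K[0,2])/K[0,0]*d,(vv-K[1,2])/K[1,1]*d,d],-1))@R.T
H=P[...,2]; np.save("pics/H.npy",H)
print("bench",np.median(H[300:330,200:250]))
for n,uv,z,lo in [("roll",(349,175),35,12),("can",(352,213),52,15),("desic",(340,260),26,10),("loupe",(304,278),38,12),("green",(372,242),35,12),("stand",(419,240),70,45),("beaker",(403,145),75,20),("case",(176,190),68,40),("logger",(190,190),64,20)]:
    print(n,"H",np.median(H[uv[1]-1:uv[1]+2,uv[0]-1:uv[0]+2]).round(1)); comp(n,(H>lo),uv,z)
for uv in[(425,198),(423,228),(424,257)]:
    w=H[uv[1]-12:uv[1]+13,uv[0]-12:uv[0]+13]; a=np.unravel_index(w.argmax(),w.shape); print(uv,w.max(),(uv[0]-12+a[1],uv[1]-12+a[0]),P[uv[1]-12+a[0],uv[0]-12+a[1]])
x,y,w,h=165,140,160,110
a=cv2.resize(im[140:290,165:325],None,fx=2.5,fy=2.5)
b=cv2.resize(im[140:290,325:485],None,fx=2.5,fy=2.5)
cv2.imwrite("pics/crop.png",np.hstack([a,b])[:,:,::-1])
E
```

```text
bench -0.5958735877953814
roll H 35.8
roll [338, 164, 22, 22, 385] [ 649.  -131.9   35. ] sides 56.5 57.2 dirs -90.3
can H 50.9
can [345, 207, 13, 13, 133] [ 543.5 -135.7   52. ] sides 31.4 31.5 dirs -90.4
desic H 25.8
desic [330, 245, 18, 32, 496] [ 421.6 -102.9   26. ] sides 80.7 42.5 dirs -3.4
loupe H 36.3
loupe [295, 270, 17, 18, 245] [375.4  -9.4  38. ] sides 41.5 43.5 dirs -90.5
green H 37.0
green [361, 231, 23, 22, 390] [ 468.2 -190.9   35. ] sides 56.2 55.5 dirs -45.9
stand H 71.0
stand [408, 186, 24, 87, 1821] [ 498.9 -311.    70. ] sides 220.7 60.1 dirs -2.9
beaker H 3.7
beaker none
case H 67.7
case [171, 148, 128, 91, 2105] [595.2 165.9  68. ] sides 231.5 328.1 dirs 0.9
logger H 65.0
logger [171, 148, 128, 92, 5030] [595.5 166.5  64. ] sides 233.9 328.7 dirs 0.8
(425, 198) 164.5424248549091 (np.int64(428), np.int64(195)) [ 573.37457009 -312.70497682  164.54242485]
(423, 228) 1284.5697740352 (np.int64(421), np.int64(227)) [ 412.03998422  -47.18674272 1284.56977404]
(424, 257) 1284.5697740352 (np.int64(418), np.int64(249)) [ 412.03998422  -47.18674272 1284.56977404]
```

View pics/crop.png

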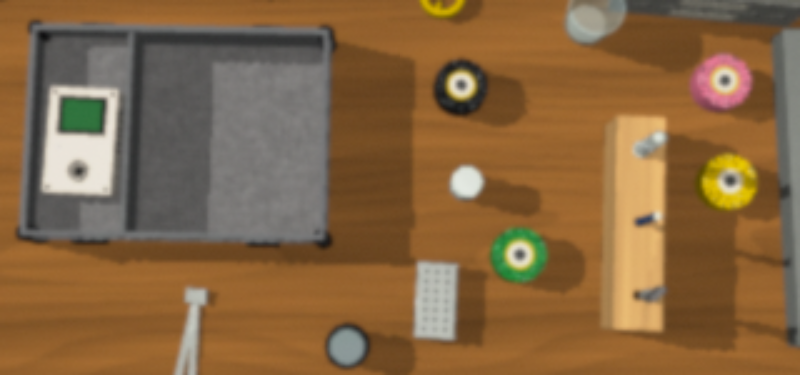

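The enlarged top view confirms black roll, white-metal can, perforated desiccant, and the stylus in the stand's +x hole (crop 650,143). I'll move over the case for a close look.

Emit:
arm_command(
  targets=[
    {"dx":-0.04,"dy":-0.022,"dz":0,"wz":-0.1},
    {"dx":-0.08,"dy":-0.044,"dz":0,"wz":-0.2},
    {"dx":-0.12,"dy":-0.066,"dz":0,"wz":-0.3},
    {"dx":-0.475,"dy":-0.26,"dz":-0.019,"wz":-0.402},
    {"dx":-0.475,"dy":-0.26,"dz":-0.019,"wz":-0.402},
    {"dx":-0.475,"dy":-0.26,"dz":-0.019,"wz":-0.402},
    {"dx":-0.475,"dy":-0.26,"dz":-0.019,"wz":-0.402},
    {"dx":-0.475,"dy":-0.26,"dz":-0.019,"wz":-0.402},
    {"dx":-0.475,"dy":-0.26,"dz":-0.019,"wz":-0.402},
    {"dx":-0.475,"dy":-0.26,"dz":-0.019,"wz":-0.402},
    {"dx":-0.475,"dy":-0.26,"dz":-0.019,"wz":-0.402},
    {"dx":-0.475,"dy":-0.26,"dz":-0.019,"wz":-0.402},
  ],
)

```text
schema error: expected keys dx, dy, dz, wx, wy, wz, claw
```

Emit:
arm_command(
  targets=[
    {},
    {},
    {},
  ],
)

```text
schema error: expected keys dx, dy, dz, wx, wy, wz, claw
```

```bash
python3 - <<'E'
from h import *
C,im,d=snap("wrist","w1"); o=arm.get_obs(); print(o["t"],o["position"].round(1),o["tool_rot"].round(4).tolist(),o["q"].round(2),o["contact_force"].round(2))
E
```

```text
0.15 [244.1 574.7 230.4] [[-0.9204, 0.391, -0.0009], [0.391, 0.9204, -0.0016], [0.0002, -0.0018, -1.0]] [ 1.07  0.28 -0.03  1.27  0.    1.47] [ 0.01 -0.31 -0.02]
```

View pics/w1.png

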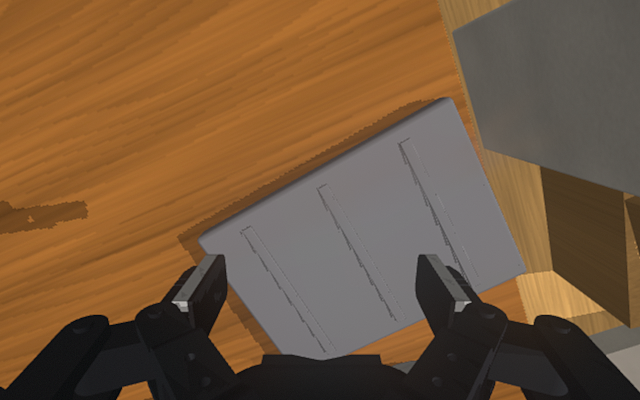

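All keys are required, so the move was refused. The picture shows only the grey lid from the start pose, with the finger pads at about (205,285) and (440,285).

Emit:
arm_command(
  targets=[
    {"dx":-0.04,"dy":-0.022,"dz":0,"wx":0,"wy":0,"wz":-0.1,"claw":0},
    {"dx":-0.08,"dy":-0.044,"dz":0,"wx":0,"wy":0,"wz":-0.2,"claw":0},
    {"dx":-0.12,"dy":-0.066,"dz":0,"wx":0,"wy":0,"wz":-0.3,"claw":0},
    {"dx":-0.475,"dy":-0.26,"dz":-0.019,"wx":0,"wy":0,"wz":-0.402,"claw":0},
    {"dx":-0.475,"dy":-0.26,"dz":-0.019,"wx":0,"wy":0,"wz":-0.402,"claw":0},
    {"dx":-0.475,"dy":-0.26,"dz":-0.019,"wx":0,"wy":0,"wz":-0.402,"claw":0},
    {"dx":-0.475,"dy":-0.26,"dz":-0.019,"wx":0,"wy":0,"wz":-0.402,"claw":0},
    {"dx":-0.475,"dy":-0.26,"dz":-0.019,"wx":0,"wy":0,"wz":-0.402,"claw":0},
    {"dx":-0.475,"dy":-0.26,"dz":-0.019,"wx":0,"wy":0,"wz":-0.402,"claw":0},
    {"dx":-0.475,"dy":-0.26,"dz":-0.019,"wx":0,"wy":0,"wz":-0.402,"claw":0},
    {"dx":-0.475,"dy":-0.26,"dz":-0.019,"wx":0,"wy":0,"wz":-0.402,"claw":0},
    {"dx":-0.475,"dy":-0.26,"dz":-0.019,"wx":0,"wy":0,"wz":-0.402,"claw":0},
  ],
)

```text
t: 1.35
position: [583.3, 145.8, 250.1]
tool_rot: [[-1.0, 0.006, 0.002], [0.006, 1.0, -0.001], [-0.002, -0.001, -1.0]]
contact_force: [-1.2, -0.5, 0.3]
gripper_width: 85.5
grip_force: 0.0
```

Emit:
arm_command(
  targets=[
    {"dx":0,"dy":0,"dz":0,"wx":0,"wy":0,"wz":0,"claw":0},
    {"dx":0,"dy":0,"dz":0,"wx":0,"wy":0,"wz":0,"claw":0},
    {"dx":0,"dy":0,"dz":0,"wx":0,"wy":0,"wz":0,"claw":0},
  ],
)

```text
t: 1.65
position: [578.8, 151.5, 250.1]
tool_rot: [[-1.0, -0.002, -0.001], [-0.002, 1.0, 0.0], [0.001, 0.0, -1.0]]
contact_force: [0.3, -0.0, 1.0]
gripper_width: 85.0
grip_force: 0.0
```

```bash
python3 - <<'E'
from h import *
C,im,d=snap("wrist","w2"); o=arm.get_obs(); print(o["t"],o["position"].round(1),o["tool_rot"].round(4).tolist(),o["q"].round(2),o["contact_force"].round(2))
E
```

```text
1.7 [578.8 151.5 250.2] [[-1.0, -0.0024, -0.0007], [-0.0024, 1.0, 0.0001], [0.0007, 0.0001, -1.0]] [ 0.15  0.22 -0.06  1.29  0.    0.15] [-0.16  0.69  0.58]
```

View pics/w2.png

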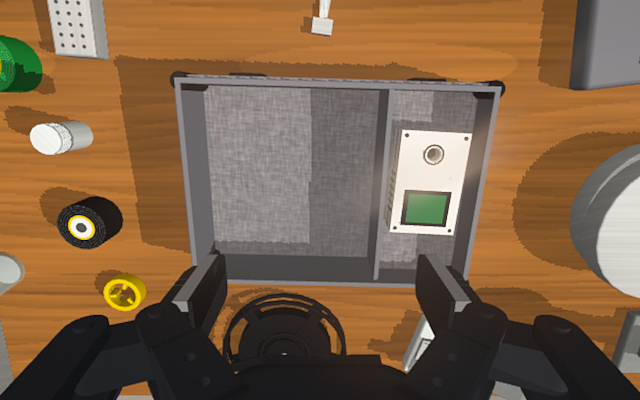

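The wrist view shows the aperture at (433,154), the display at (425,209), the partition from (382,90) to (376,275), and the roll top at (80,228) with the can top at (48,138).

```bash
cat >> h.py <<'E'
def hmap(C,d):
    uu,vv=np.meshgrid(np.arange(640),np.arange(400)); K,R,p=C
    return p+(np.stack([(uu-K[0,2])/K[0,0]*d,(vv-K[1,2])/K[1,1]*d,d],-1))@R.T
E
python3 - <<'E'
from h import *
C,im,d=load("w2"); P=hmap(C,d); H=P[...,2]
g=cv2.cvtColor(im,cv2.COLOR_RGB2GRAY)
c=g[138:172,415:452]; 
m=(c<110).astype(np.uint8); n,l,s,ce=cv2.connectedComponentsWithStats(m)
k=1+s[1:,4].argmax(); cn=cv2.findContours((l==k).astype(np.uint8),0,2)[0][0]; e=cv2.fitEllipse(cn)
u,v=e[0][0]+415,e[0][1]+138; print("ap",u,v,e[1],ray(C,u,v,64).round(1),"face H",np.median(H[175:185,420:440]))
m=(g>150)&(H>55)&(H<75); m[:, :385]=0
n,l,s,ce=cv2.connectedComponentsWithStats(m.astype(np.uint8)); k=1+s[1:,4].argmax()
cn=cv2.findContours((l==k).astype(np.uint8),0,2)[0][0]; r=cv2.minAreaRect(cn)
q=np.array([ray(C,*x,64)[:2] for x in cv2.boxPoints(r)]); print("logger",q.round(1).tolist(),q.mean(0))
for n,lo,hi,z,z2 in[("partition",55,68,62,0)]:
    for v in(110,150,190): 
        row=[(x) for x in range(360,400) if 50<H[v,x]<70]; print(v,[ray(C,x,v,62).round(1).tolist() for x in(row[0],row[-1])] if row else None)
# floor extents
for v in(150,200): print("floor row",[P[v,x].round(0).tolist() for x in(185,195,200,205,215,360,370,376,380)])
for x in(280,340): print("col",[P[v,x].round(0).tolist() for v in(78,82,86,90,96,240,250,258,270,280)])
for n,a,z in[("roll",(55,190,125,255),35),("can",(25,115,95,160),52)]:
    x0,y0,x1,y1=a; m=(abs(H[y0:y1,x0:x1]-z)<4); pp=P[y0:y1,x0:x1][m]; r=cv2.minEnclosingCircle(pp[:,:2].astype(np.float32)); print(n,m.sum(),pp.mean(0).round(1),r)
E
```

```text
ap 430.93387508392334 153.3606014251709 (5.424093723297119, 8.860943794250488) [557.8 264.   64. ] face H 63.16547227485785
logger [[643.5, 225.9], [529.0, 232.8], [537.8, 302.1], [654.3, 302.4]] [591.15475323 265.78295449]
110 [[515.5, 215.0, 62.0], [515.5, 220.9, 62.0]]
150 [[554.9, 214.4, 62.0], [554.8, 231.7, 62.0]]
190 [[597.2, 213.8, 62.0], [597.1, 234.9, 62.0]]
floor row [[555.0, 16.0, 67.0], [559.0, 15.0, 39.0], [561.0, 16.0, 27.0], [563.0, 16.0, 12.0], [565.0, 25.0, 4.0], [564.0, 199.0, 4.0], [564.0, 211.0, 4.0], [562.0, 216.0, 18.0], [558.0, 216.0, 42.0]]
floor row [[609.0, 8.0, 62.0], [612.0, 15.0, 54.0], [616.0, 14.0, 39.0], [622.0, 14.0, 23.0], [627.0, 20.0, 4.0], [627.0, 201.0, 5.0], [627.0, 214.0, 4.0], [615.0, 215.0, 42.0], [609.0, 216.0, 61.0]]
col [[486.0, 113.0, 61.0], [490.0, 113.0, 67.0], [494.0, 112.0, 61.0], [496.0, 105.0, 3.0], [503.0, 105.0, 4.0], [681.0, 100.0, 5.0], [696.0, 99.0, 4.0], [704.0, 100.0, 11.0], [703.0, 103.0, 44.0], [703.0, 106.0, 66.0]]
col [[483.0, 174.0, -1.0], [490.0, 170.0, 68.0], [493.0, 170.0, 66.0], [496.0, 174.0, 3.0], [502.0, 174.0, 5.0], [681.0, 178.0, 5.0], [695.0, 178.0, 5.0], [706.0, 178.0, 8.0], [705.0, 176.0, 40.0], [705.0, 175.0, 63.0]]
roll 1767 [ 651.6 -131.5   34.2] ((652.2882690429688, -133.04261779785156), 29.673999786376953)
can 754 [ 546.9 -135.3   50.9] ((547.573486328125, -135.959228515625), 16.415151596069336)
```

Emit:
arm_command(
  targets=[
    {"dx":-0.071,"dy":-0.284,"dz":0,"wx":0,"wy":0,"wz":0,"claw":0},
    {"dx":-0.071,"dy":-0.284,"dz":0,"wx":0,"wy":0,"wz":0,"claw":0},
    {"dx":-0.071,"dy":-0.284,"dz":0,"wx":0,"wy":0,"wz":0,"claw":0},
    {"dx":-0.071,"dy":-0.284,"dz":0,"wx":0,"wy":0,"wz":0,"claw":0},
    {"dx":-0.071,"dy":-0.284,"dz":0.05,"wx":0,"wy":0,"wz":0,"claw":0},
    {"dx":-0.071,"dy":-0.284,"dz":0.09,"wx":0,"wy":0,"wz":0,"claw":0},
    {"dx":-0.071,"dy":-0.284,"dz":0.13,"wx":0,"wy":0,"wz":0,"claw":0},
    {"dx":-0.071,"dy":-0.284,"dz":0.13,"wx":0,"wy":0,"wz":0,"claw":0},
    {"dx":-0.071,"dy":-0.284,"dz":0.13,"wx":0,"wy":0,"wz":0,"claw":0},
    {"dx":-0.071,"dy":-0.284,"dz":0.13,"wx":0,"wy":0,"wz":0,"claw":0},
    {"dx":-0.071,"dy":-0.284,"dz":0.13,"wx":0,"wy":0,"wz":0,"claw":0},
  ],
)

```text
t: 2.8
position: [652.6, -133.0, 122.8]
tool_rot: [[-1.0, -0.002, 0.004], [-0.002, 1.0, -0.001], [-0.004, -0.001, -1.0]]
contact_force: [-0.1, -0.8, -0.1]
gripper_width: 85.4
grip_force: 0.0
```

```bash
python3 - <<'E'
from h import *
z=load("w2"); C=z[0]; P=hmap(C,z[2]); 
for uv in[(215,260),(205,275),(432,260),(440,275)]: print(uv,(P[uv[1],uv[0]]-[578.8,151.5,250.2]).round(1))
C,im,d=snap("wrist","w3"); o=arm.get_obs(); print(o["t"],o["position"].round(1),o["tool_rot"].round(3).tolist())
P=hmap(C,d); H=P[...,2]
m=(abs(H-35)<4)&(np.hypot(P[...,0]-650,P[...,1]+132)<60); pp=P[m]; print(m.sum(),pp.mean(0).round(1),cv2.minEnclosingCircle(pp[:,:2].astype(np.float32)))
hsv=cv2.cvtColor(im,cv2.COLOR_RGB2HSV); mm=m&(im.min(2)>130); print("core",mm.sum(),P[mm].mean(0).round(1))
E
```

```text
(215, 260) [-10.1 -43.3  20.6]
(205, 275) [-10.3 -43.2  32.9]
(432, 260) [-11.   46.4  21.5]
(440, 275) [-11.   45.6  33.4]
2.85 [ 652.7 -133.2  123. ] [[-1.0, -0.002, 0.004], [-0.002, 1.0, -0.001], [-0.004, -0.001, -1.0]]
4420 [ 650.8 -132.8   34.2] ((652.03271484375, -132.82870483398438), 28.959402084350586)
core 657 [ 651.5 -132.5   34.6]
```

Emit:
arm_command(
  targets=[
    {"dx":0,"dy":0,"dz":0.045,"wx":0,"wy":0,"wz":0,"claw":0},
    {"dx":0,"dy":0,"dz":0.085,"wx":0,"wy":0,"wz":0,"claw":0},
    {"dx":0,"dy":0,"dz":0.11,"wx":0,"wy":0,"wz":0,"claw":0},
    {"dx":0,"dy":0,"dz":0.117,"wx":0,"wy":0,"wz":0,"claw":0},
    {"dx":0,"dy":0,"dz":0.117,"wx":0,"wy":0,"wz":0,"claw":0.2},
    {"dx":0,"dy":0,"dz":0.117,"wx":0,"wy":0,"wz":0,"claw":1},
    {"dx":0,"dy":0,"dz":0.117,"wx":0,"wy":0,"wz":0,"claw":1},
    {"dx":0,"dy":0,"dz":0.117,"wx":0,"wy":0,"wz":0,"claw":1},
    {"dx":0,"dy":0,"dz":0.117,"wx":0,"wy":0,"wz":0,"claw":1},
  ],
  force=40,
)

```text
t: 3.75
position: [653.5, -134.5, 6.2]
tool_rot: [[-1.0, -0.0, 0.005], [-0.0, 1.0, -0.001], [-0.005, -0.001, -1.0]]
contact_force: [0.6, 1.2, 5.6]
gripper_width: 55.8
grip_force: 43.4
```

Emit:
arm_command(
  targets=[
    {"dx":0,"dy":0,"dz":-0.02,"wx":0,"wy":0,"wz":0,"claw":1},
    {"dx":0,"dy":0,"dz":-0.06,"wx":0,"wy":0,"wz":0,"claw":1},
    {"dx":0,"dy":0,"dz":-0.105,"wx":0,"wy":0,"wz":0,"claw":1},
    {"dx":0,"dy":0.045,"dz":-0.12,"wx":0,"wy":0,"wz":0,"claw":1},
    {"dx":0,"dy":0.09,"dz":-0.12,"wx":0,"wy":0,"wz":0,"claw":1},
    {"dx":0,"dy":0.135,"dz":-0.12,"wx":0,"wy":0,"wz":0,"claw":1},
    {"dx":0,"dy":0.175,"dz":-0.12,"wx":0,"wy":0,"wz":0,"claw":1},
    {"dx":0,"dy":0.2,"dz":-0.12,"wx":0,"wy":0,"wz":0,"claw":1},
    {"dx":0,"dy":0.21,"dz":-0.1,"wx":0,"wy":0,"wz":0,"claw":1},
    {"dx":0,"dy":0.21,"dz":-0.06,"wx":0,"wy":0,"wz":0,"claw":1},
    {"dx":0,"dy":0.21,"dz":-0.04,"wx":0,"wy":0,"wz":0,"claw":1},
    {"dx":0,"dy":0.21,"dz":-0.03,"wx":0,"wy":0,"wz":0,"claw":1},
  ],
)

```text
t: 4.95
position: [648.7, 76.4, 30.9]
tool_rot: [[-1.0, -0.001, -0.004], [-0.001, 1.0, -0.0], [0.004, -0.0, -1.0]]
contact_force: [-0.5, -0.1, -1.5]
gripper_width: 56.0
grip_force: 42.9
```

Emit:
arm_command(
  targets=[
    {"dx":0,"dy":0,"dz":0,"wx":0,"wy":0,"wz":0,"claw":1},
    {"dx":0,"dy":0,"dz":0,"wx":0,"wy":0,"wz":0,"claw":1},
    {"dx":0,"dy":0,"dz":0,"wx":0,"wy":0,"wz":0,"claw":1},
  ],
)

```text
t: 5.25
position: [652.7, 76.0, 35.3]
tool_rot: [[-1.0, 0.0, 0.004], [0.0, 1.0, 0.0], [-0.004, 0.0, -1.0]]
contact_force: [0.2, 0.2, -1.0]
gripper_width: 55.6
grip_force: 42.9
```

Emit:
arm_command(
  targets=[
    {"dx":0,"dy":0,"dz":0.008,"wx":0,"wy":0,"wz":0,"claw":1},
    {"dx":0,"dy":0,"dz":0.015,"wx":0,"wy":0,"wz":0,"claw":1},
    {"dx":0,"dy":0,"dz":0.019,"wx":0,"wy":0,"wz":0,"claw":1},
    {"dx":0,"dy":0,"dz":0.021,"wx":0,"wy":0,"wz":0,"claw":1},
    {"dx":0,"dy":0,"dz":0.022,"wx":0,"wy":0,"wz":0,"claw":1},
    {"dx":0,"dy":0,"dz":0.023,"wx":0,"wy":0,"wz":0,"claw":1},
    {"dx":0,"dy":0,"dz":0.023,"wx":0,"wy":0,"wz":0,"claw":1},
  ],
)

```text
t: 5.95
position: [650.2, 76.2, 11.3]
tool_rot: [[-1.0, -0.0, -0.001], [-0.0, 1.0, -0.0], [0.001, -0.0, -1.0]]
contact_force: [-2.9, -0.1, 5.8]
gripper_width: 56.1
grip_force: 43.6
```

Emit:
arm_command(
  targets=[
    {"dx":0,"dy":0,"dz":0,"wx":0,"wy":0,"wz":0,"claw":0.2},
    {"dx":0,"dy":0,"dz":0,"wx":0,"wy":0,"wz":0,"claw":0.2},
    {"dx":0,"dy":0,"dz":0,"wx":0,"wy":0,"wz":0,"claw":0.2},
    {"dx":0,"dy":0,"dz":-0.02,"wx":0,"wy":0,"wz":0,"claw":0.2},
    {"dx":0,"dy":0,"dz":-0.06,"wx":0,"wy":0,"wz":0,"claw":0.2},
    {"dx":0,"dy":0,"dz":-0.105,"wx":0,"wy":0,"wz":0,"claw":0.2},
    {"dx":0.02,"dy":-0.04,"dz":-0.125,"wx":0,"wy":0,"wz":0,"claw":0.2},
    {"dx":0.106,"dy":-0.212,"dz":-0.125,"wx":0,"wy":0,"wz":0,"claw":0},
    {"dx":0.106,"dy":-0.212,"dz":-0.125,"wx":0,"wy":0,"wz":0,"claw":0},
    {"dx":0.106,"dy":-0.212,"dz":-0.125,"wx":0,"wy":0,"wz":0,"claw":0},
    {"dx":0.106,"dy":-0.212,"dz":-0.125,"wx":0,"wy":0,"wz":0,"claw":0},
    {"dx":0.106,"dy":-0.212,"dz":-0.125,"wx":0,"wy":0,"wz":0,"claw":0},
  ],
)

```text
t: 7.15
position: [543.4, -139.9, 135.6]
tool_rot: [[-1.0, 0.006, 0.0], [0.006, 1.0, -0.002], [-0.0, -0.002, -1.0]]
contact_force: [0.8, 0.7, 0.0]
gripper_width: 85.1
grip_force: 0.0
```

Emit:
arm_command(
  targets=[
    {"dx":0,"dy":0,"dz":0,"wx":0,"wy":0,"wz":0,"claw":0},
    {"dx":0,"dy":0,"dz":0,"wx":0,"wy":0,"wz":0,"claw":0},
    {"dx":0,"dy":0,"dz":0,"wx":0,"wy":0,"wz":0,"claw":0},
  ],
)

```text
t: 7.45
position: [545.8, -134.7, 135.4]
tool_rot: [[-1.0, -0.002, 0.001], [-0.002, 1.0, 0.0], [-0.001, 0.0, -1.0]]
contact_force: [-0.2, 0.2, 0.3]
gripper_width: 85.6
grip_force: 0.0
```

```bash
python3 - <<'E'
from h import *
C,im,d=snap("wrist","w4"); o=arm.get_obs(); print(o["t"],o["position"].round(1),o["tool_rot"].round(3).tolist())
P=hmap(C,d); H=P[...,2]
m=(abs(H-52)<4)&(np.hypot(P[...,0]-546,P[...,1]+136)<30); pp=P[m]; print(m.sum(),pp.mean(0).round(1),cv2.minEnclosingCircle(pp[:,:2].astype(np.float32)))
C,im,d=snap("top","t4"); P=hmap(C,d); H=P[...,2]
m=(abs(H-40)<5)&(np.hypot(P[...,0]-653,P[...,1]-76)<45); print("roll",m.sum(),P[m].mean(0).round(1))
E
```

```text
7.5 [ 545.7 -134.7  135.3] [[-1.0, -0.002, 0.0], [-0.002, 1.0, 0.0], [-0.0, 0.0, -1.0]]
1362 [ 545.7 -136.5   51. ] ((546.1949462890625, -136.08860778808594), 16.034467697143555)
roll 347 [647.6  76.5  39.7]
```

Emit:
arm_command(
  targets=[
    {"dx":0,"dy":-0.001,"dz":0.045,"wx":0,"wy":0,"wz":0,"claw":0},
    {"dx":0,"dy":-0.001,"dz":0.09,"wx":0,"wy":0,"wz":0,"claw":0},
    {"dx":0,"dy":-0.001,"dz":0.12,"wx":0,"wy":0,"wz":0,"claw":0},
    {"dx":0,"dy":-0.001,"dz":0.125,"wx":0,"wy":0,"wz":0,"claw":0.3},
    {"dx":0,"dy":-0.001,"dz":0.125,"wx":0,"wy":0,"wz":0,"claw":1},
    {"dx":0,"dy":-0.001,"dz":0.125,"wx":0,"wy":0,"wz":0,"claw":1},
    {"dx":0,"dy":-0.001,"dz":0.125,"wx":0,"wy":0,"wz":0,"claw":1},
    {"dx":0,"dy":-0.001,"dz":0.125,"wx":0,"wy":0,"wz":0,"claw":1},
    {"dx":0,"dy":-0.001,"dz":0.125,"wx":0,"wy":0,"wz":0,"claw":1},
  ],
)

```text
t: 8.45
position: [547.3, -137.6, 12.7]
tool_rot: [[-1.0, -0.0, 0.005], [-0.0, 1.0, -0.001], [-0.005, -0.001, -1.0]]
contact_force: [0.4, 1.1, 6.5]
gripper_width: 31.0
grip_force: 40.1
```

Emit:
arm_command(
  targets=[
    {"dx":0,"dy":0,"dz":-0.02,"wx":0,"wy":0,"wz":0,"claw":1},
    {"dx":0,"dy":0,"dz":-0.06,"wx":0,"wy":0,"wz":0,"claw":1},
    {"dx":0,"dy":0,"dz":-0.105,"wx":0,"wy":0,"wz":0,"claw":1},
    {"dx":-0.01,"dy":0.045,"dz":-0.12,"wx":0,"wy":0,"wz":0,"claw":1},
    {"dx":-0.02,"dy":0.09,"dz":-0.12,"wx":0,"wy":0,"wz":0,"claw":1},
    {"dx":-0.03,"dy":0.135,"dz":-0.12,"wx":0,"wy":0,"wz":0,"claw":1},
    {"dx":-0.04,"dy":0.18,"dz":-0.12,"wx":0,"wy":0,"wz":0,"claw":1},
    {"dx":-0.05,"dy":0.225,"dz":-0.12,"wx":0,"wy":0,"wz":0,"claw":1},
    {"dx":-0.053,"dy":0.265,"dz":-0.12,"wx":0,"wy":0,"wz":0,"claw":1},
    {"dx":-0.053,"dy":0.29,"dz":-0.11,"wx":0,"wy":0,"wz":0,"claw":1},
    {"dx":-0.053,"dy":0.302,"dz":-0.07,"wx":0,"wy":0,"wz":0,"claw":1},
    {"dx":-0.053,"dy":0.302,"dz":-0.04,"wx":0,"wy":0,"wz":0,"claw":1},
  ],
)

```text
t: 9.65
position: [598.1, 167.3, 49.9]
tool_rot: [[-1.0, -0.003, 0.002], [-0.003, 1.0, 0.001], [-0.002, 0.001, -1.0]]
contact_force: [-0.3, -1.1, -1.6]
gripper_width: 31.0
grip_force: 39.8
```

Emit:
arm_command(
  targets=[
    {"dx":0,"dy":0,"dz":0.01,"wx":0,"wy":0,"wz":0,"claw":1},
    {"dx":0,"dy":0,"dz":0.01,"wx":0,"wy":0,"wz":0,"claw":1},
    {"dx":0,"dy":0,"dz":0.01,"wx":0,"wy":0,"wz":0,"claw":1},
    {"dx":0,"dy":0,"dz":0.01,"wx":0,"wy":0,"wz":0,"claw":1},
  ],
)

```text
t: 10.05
position: [599.8, 165.0, 42.5]
tool_rot: [[-1.0, 0.0, 0.004], [0.0, 1.0, 0.001], [-0.004, 0.001, -1.0]]
contact_force: [-0.8, 0.5, -1.0]
gripper_width: 31.1
grip_force: 39.8
```

Emit:
arm_command(
  targets=[
    {"dx":0,"dy":0,"dz":0.008,"wx":0,"wy":0,"wz":0,"claw":1},
    {"dx":0,"dy":0,"dz":0.015,"wx":0,"wy":0,"wz":0,"claw":1},
    {"dx":0,"dy":0,"dz":0.019,"wx":0,"wy":0,"wz":0,"claw":1},
    {"dx":0,"dy":0,"dz":0.021,"wx":0,"wy":0,"wz":0,"claw":1},
    {"dx":0,"dy":0,"dz":0.023,"wx":0,"wy":0,"wz":0,"claw":1},
    {"dx":0,"dy":0,"dz":0.024,"wx":0,"wy":0,"wz":0,"claw":1},
    {"dx":0,"dy":0,"dz":0.024,"wx":0,"wy":0,"wz":0,"claw":1},
  ],
)

```text
t: 10.75
position: [597.5, 165.1, 17.7]
tool_rot: [[-1.0, -0.0, -0.001], [-0.0, 1.0, -0.0], [0.001, -0.0, -1.0]]
contact_force: [-3.5, -1.2, 8.8]
gripper_width: 30.9
grip_force: 40.7
```

Emit:
arm_command(
  targets=[
    {"dx":0,"dy":0,"dz":0,"wx":0,"wy":0,"wz":0,"claw":0.42},
    {"dx":0,"dy":0,"dz":0,"wx":0,"wy":0,"wz":0,"claw":0.42},
    {"dx":0,"dy":0,"dz":0,"wx":0,"wy":0,"wz":0,"claw":0.42},
    {"dx":0,"dy":0,"dz":-0.015,"wx":0,"wy":0,"wz":0,"claw":0.42},
    {"dx":0,"dy":0,"dz":-0.05,"wx":0,"wy":0,"wz":0,"claw":0.42},
    {"dx":0,"dy":0,"dz":-0.09,"wx":0,"wy":0,"wz":0,"claw":0.42},
    {"dx":0.02,"dy":-0.03,"dz":-0.12,"wx":0,"wy":0,"wz":0,"claw":0.42},
    {"dx":0.177,"dy":-0.268,"dz":-0.12,"wx":0,"wy":0,"wz":0,"claw":0},
    {"dx":0.177,"dy":-0.268,"dz":-0.12,"wx":0,"wy":0,"wz":0,"claw":0},
    {"dx":0.177,"dy":-0.268,"dz":-0.12,"wx":0,"wy":0,"wz":0,"claw":0},
    {"dx":0.177,"dy":-0.268,"dz":-0.12,"wx":0,"wy":0,"wz":0,"claw":0},
    {"dx":0.177,"dy":-0.268,"dz":-0.12,"wx":0,"wy":0,"wz":0,"claw":0},
  ],
)

```text
t: 11.95
position: [439.5, -74.9, 137.5]
tool_rot: [[-1.0, -0.001, 0.002], [-0.001, 1.0, -0.001], [-0.002, -0.001, -1.0]]
contact_force: [0.0, -0.5, 0.1]
gripper_width: 85.8
grip_force: 0.0
```

Emit:
arm_command(
  targets=[
    {"dx":0.02,"dy":-0.03,"dz":0,"wx":0,"wy":0,"wz":0,"claw":0},
    {"dx":0,"dy":0,"dz":0,"wx":0,"wy":0,"wz":0,"claw":0},
    {"dx":0,"dy":0,"dz":0,"wx":0,"wy":0,"wz":0,"claw":0},
    {"dx":0,"dy":0,"dz":0,"wx":0,"wy":0,"wz":0,"claw":0},
  ],
)

```text
t: 12.35
position: [440.7, -73.8, 137.2]
tool_rot: [[-1.0, -0.001, 0.001], [-0.001, 1.0, -0.001], [-0.001, -0.001, -1.0]]
contact_force: [-0.9, -0.8, 0.6]
gripper_width: 85.6
grip_force: 0.0
```

```bash
python3 - <<'E'
from h import *
C,im,d=snap("wrist","w5"); o=arm.get_obs(); print(o["t"],o["position"].round(1),o["tool_rot"].round(3).tolist())
P=hmap(C,d); H=P[...,2]
m=(abs(H-26)<4)&(np.hypot(P[...,0]-422,P[...,1]+103)<60); pp=P[m]; print(m.sum(),pp.mean(0).round(1),cv2.minAreaRect(pp[:,:2].astype(np.float32)))
C,im,d=snap("top","t5"); P=hmap(C,d); H=P[...,2]
m=(abs(H-40)<5)&(np.hypot(P[...,0]-653,P[...,1]-76)<35); print("roll",m.sum(),P[m].mean(0).round(1))
m=(abs(H-57)<5)&(np.hypot(P[...,0]-600,P[...,1]-165)<30); print("can",m.sum(),P[m].mean(0).round(1))
E
```

```text
12.4 [440.5 -73.4 136.9] [[-1.0, -0.001, 0.001], [-0.001, 1.0, -0.0], [-0.001, -0.0, -1.0]]
5091 [ 421.  -102.7   25. ] ((423.40380859375, -102.69503021240234), (42.187049865722656, 80.17472839355469), 86.86591339111328)
roll 348 [647.7  76.4  39.6]
can 112 [595.1 165.   56.1]
```

Emit:
arm_command(
  targets=[
    {"dx":0.018,"dy":-0.029,"dz":0.03,"wx":0,"wy":0,"wz":0.055,"claw":0},
    {"dx":0.018,"dy":-0.029,"dz":0.06,"wx":0,"wy":0,"wz":0.055,"claw":0},
    {"dx":0.018,"dy":-0.029,"dz":0.1,"wx":0,"wy":0,"wz":0.055,"claw":0},
    {"dx":0.018,"dy":-0.029,"dz":0.125,"wx":0,"wy":0,"wz":0.055,"claw":0},
    {"dx":0.018,"dy":-0.029,"dz":0.134,"wx":0,"wy":0,"wz":0.055,"claw":0.3},
    {"dx":0.018,"dy":-0.029,"dz":0.134,"wx":0,"wy":0,"wz":0.055,"claw":1},
    {"dx":0.018,"dy":-0.029,"dz":0.134,"wx":0,"wy":0,"wz":0.055,"claw":1},
    {"dx":0.018,"dy":-0.029,"dz":0.134,"wx":0,"wy":0,"wz":0.055,"claw":1},
    {"dx":0.018,"dy":-0.029,"dz":0.134,"wx":0,"wy":0,"wz":0.055,"claw":1},
    {"dx":0.018,"dy":-0.029,"dz":0.134,"wx":0,"wy":0,"wz":0.055,"claw":1},
  ],
)

```text
t: 13.45
position: [423.7, -103.0, 3.6]
tool_rot: [[-0.999, 0.055, 0.003], [0.055, 0.999, -0.001], [-0.003, -0.001, -1.0]]
contact_force: [-0.3, 1.2, 5.4]
gripper_width: 41.1
grip_force: 43.0
```

Emit:
arm_command(
  targets=[
    {"dx":0,"dy":0,"dz":-0.02,"wx":0,"wy":0,"wz":0,"claw":1},
    {"dx":0,"dy":0,"dz":-0.06,"wx":0,"wy":0,"wz":0,"claw":1},
    {"dx":0,"dy":0,"dz":-0.105,"wx":0,"wy":0,"wz":0,"claw":1},
    {"dx":-0.022,"dy":0.037,"dz":-0.12,"wx":0,"wy":0,"wz":-0.055,"claw":1},
    {"dx":-0.045,"dy":0.075,"dz":-0.12,"wx":0,"wy":0,"wz":-0.055,"claw":1},
    {"dx":-0.068,"dy":0.113,"dz":-0.12,"wx":0,"wy":0,"wz":-0.055,"claw":1},
    {"dx":-0.09,"dy":0.15,"dz":-0.12,"wx":0,"wy":0,"wz":-0.055,"claw":1},
    {"dx":-0.105,"dy":0.175,"dz":-0.12,"wx":0,"wy":0,"wz":-0.055,"claw":1},
    {"dx":-0.112,"dy":0.187,"dz":-0.11,"wx":0,"wy":0,"wz":-0.055,"claw":1},
    {"dx":-0.112,"dy":0.187,"dz":-0.07,"wx":0,"wy":0,"wz":-0.055,"claw":1},
    {"dx":-0.112,"dy":0.187,"dz":-0.04,"wx":0,"wy":0,"wz":-0.055,"claw":1},
    {"dx":-0.112,"dy":0.187,"dz":-0.03,"wx":0,"wy":0,"wz":-0.055,"claw":1},
  ],
)

```text
t: 14.65
position: [540.0, 77.5, 28.4]
tool_rot: [[-1.0, 0.0, -0.008], [0.0, 1.0, -0.001], [0.008, -0.001, -1.0]]
contact_force: [-1.6, -0.2, -1.6]
gripper_width: 41.3
grip_force: 42.2
```

Emit:
arm_command(
  targets=[
    {"dx":0,"dy":0,"dz":0,"wx":0,"wy":0,"wz":0,"claw":1},
    {"dx":0,"dy":0,"dz":0,"wx":0,"wy":0,"wz":0,"claw":1},
    {"dx":0,"dy":0,"dz":0,"wx":0,"wy":0,"wz":0,"claw":1},
  ],
)

```text
t: 14.95
position: [546.1, 77.7, 34.1]
tool_rot: [[-1.0, 0.0, 0.003], [0.0, 1.0, -0.0], [-0.003, -0.0, -1.0]]
contact_force: [0.8, -0.9, -0.5]
gripper_width: 41.3
grip_force: 42.2
```

Seat is at TCP z≈8.6, so lower by about 25.

Emit:
arm_command(
  targets=[
    {"dx":0,"dy":0,"dz":0.008,"wx":0,"wy":0,"wz":0,"claw":1},
    {"dx":0,"dy":0,"dz":0.015,"wx":0,"wy":0,"wz":0,"claw":1},
    {"dx":0,"dy":0,"dz":0.02,"wx":0,"wy":0,"wz":0,"claw":1},
    {"dx":0,"dy":0,"dz":0.022,"wx":0,"wy":0,"wz":0,"claw":1},
    {"dx":0,"dy":0,"dz":0.024,"wx":0,"wy":0,"wz":0,"claw":1},
    {"dx":0,"dy":0,"dz":0.025,"wx":0,"wy":0,"wz":0,"claw":1},
    {"dx":0,"dy":0,"dz":0.025,"wx":0,"wy":0,"wz":0,"claw":1},
  ],
)

```text
t: 15.65
position: [543.8, 78.0, 8.6]
tool_rot: [[-1.0, -0.0, -0.001], [-0.0, 1.0, -0.0], [0.001, -0.0, -1.0]]
contact_force: [-4.9, 0.1, 11.4]
gripper_width: 41.2
grip_force: 43.6
```

Emit:
arm_command(
  targets=[
    {"dx":0,"dy":0,"dz":0,"wx":0,"wy":0,"wz":0,"claw":0.3},
    {"dx":0,"dy":0,"dz":0,"wx":0,"wy":0,"wz":0,"claw":0.3},
    {"dx":0,"dy":0,"dz":0,"wx":0,"wy":0,"wz":0,"claw":0.3},
    {"dx":0,"dy":0,"dz":-0.015,"wx":0,"wy":0,"wz":0,"claw":0.3},
    {"dx":0,"dy":0,"dz":-0.05,"wx":0,"wy":0,"wz":0,"claw":0.3},
    {"dx":0,"dy":0,"dz":-0.1,"wx":0,"wy":0,"wz":0,"claw":0.3},
    {"dx":0,"dy":-0.02,"dz":-0.145,"wx":0,"wy":0,"wz":0,"claw":0.3},
    {"dx":-0.01,"dy":-0.05,"dz":-0.185,"wx":0,"wy":0,"wz":0,"claw":0},
    {"dx":-0.01,"dy":-0.08,"dz":-0.225,"wx":0,"wy":0,"wz":0,"claw":0},
    {"dx":-0.029,"dy":-0.391,"dz":-0.23,"wx":0,"wy":0,"wz":0,"claw":0},
    {"dx":-0.029,"dy":-0.391,"dz":-0.23,"wx":0,"wy":0,"wz":0,"claw":0},
    {"dx":-0.029,"dy":-0.391,"dz":-0.23,"wx":0,"wy":0,"wz":0,"claw":0},
  ],
)

```text
t: 16.85
position: [563.6, -153.4, 234.8]
tool_rot: [[-1.0, -0.001, 0.001], [-0.001, 1.0, -0.002], [-0.001, -0.002, -1.0]]
contact_force: [0.9, -0.1, -0.8]
gripper_width: 85.2
grip_force: 0.0
```

```bash
python3 - <<'E'
from h import *
print(arm.get_obs()["position"].round(1))
C,im,d=snap("top","t6"); P=hmap(C,d); H=P[...,2]
for n,z,x,y in[("roll",40,653,76),("can",57,600,165),("des",31,545,78)]:
    m=(abs(H-z)<5)&(np.hypot(P[...,0]-x,P[...,1]-y)<45); print(n,m.sum(),P[m].mean(0).round(1))
E
```

```text
[ 563.6 -153.4  234.8]
roll 340 [647.7  76.3  39.7]
can 113 [595.4 164.7  55.9]
des 456 [542.2  79.1  30.5]
```

Emit:
arm_command(
  targets=[
    {"dx":-0.01,"dy":-0.15,"dz":0,"wx":0,"wy":0,"wz":0,"claw":0},
    {"dx":-0.01,"dy":-0.15,"dz":0,"wx":0,"wy":0,"wz":0,"claw":0},
    {"dx":-0.01,"dy":-0.15,"dz":0,"wx":0,"wy":0,"wz":0,"claw":0},
    {"dx":-0.01,"dy":-0.15,"dz":0,"wx":0,"wy":0,"wz":0,"claw":0},
    {"dx":-0.01,"dy":-0.15,"dz":0,"wx":0,"wy":0,"wz":0,"claw":0},
    {"dx":-0.01,"dy":-0.15,"dz":0,"wx":0,"wy":0,"wz":0,"claw":0},
    {"dx":-0.01,"dy":-0.15,"dz":0,"wx":0,"wy":0,"wz":0,"claw":0},
  ],
)

```text
t: 17.6
position: [573.5, -299.6, 234.2]
tool_rot: [[-1.0, -0.002, -0.001], [-0.002, 1.0, 0.0], [0.001, 0.0, -1.0]]
contact_force: [0.6, -0.2, 0.0]
gripper_width: 85.2
grip_force: 0.0
```

```bash
python3 - <<'E'
from h import *
C,im,d=snap("wrist","w7"); o=arm.get_obs(); print(o["t"],o["position"].round(1),o["tool_rot"].round(3).tolist())
P=hmap(C,d); H=P[...,2]
m=(H>76)&(H<190)&(abs(P[...,1]+313)<40)&(abs(P[...,0]-499)<130)&(d>0)
n,l,s,c=cv2.connectedComponentsWithStats(m.astype(np.uint8))
for k in range(1,n):
    if s[k,4]>30:
        q=P[l==k]; print(s[k].tolist(),q[:,2].max().round(1)); 
        for a,b in((145,165),(100,125),(76,90)):
            w=q[(q[:,2]>a)&(q[:,2]<b)]; 
            if len(w): print(a,w.mean(0).round(1),w.min(0).round(1),w.max(0).round(1),len(w))
E
```

```text
17.65 [ 573.6 -299.6  234.4] [[-1.0, -0.002, -0.0], [-0.002, 1.0, 0.0], [0.0, 0.0, -1.0]]
[304, 0, 13, 11, 98] 111.6
100 [ 431.1 -307.6  105.1] [ 429.6 -312.   100. ] [ 432.  -303.7  111.6] 45
76 [ 429.3 -307.3   83.1] [ 427.1 -311.4   76.5] [ 430.5 -304.    90. ] 43
[297, 95, 15, 13, 140] 151.8
145 [ 500.9 -311.5  149.7] [ 497.2 -315.1  145.5] [ 505.  -307.7  151.8] 115
100 [ 500.7 -308.   111.5] [ 498.4 -308.7  100.2] [ 502.8 -307.6  122.9] 7
76 [ 502.5 -308.3   82.9] [ 500.9 -309.3   78.3] [ 504.2 -307.8   89.6] 4
[289, 175, 22, 44, 711] 162.2
145 [ 573.7 -315.1  156.9] [ 568.5 -322.7  145.2] [ 581.5 -308.5  162.2] 350
100 [ 570.5 -314.5  113.5] [ 568.6 -322.4  100.1] [ 576.3 -308.2  124.9] 132
76 [ 570.2 -314.5   83.2] [ 568.8 -321.9   76.2] [ 574.1 -308.8   89.1] 48
```

View pics/w7.png

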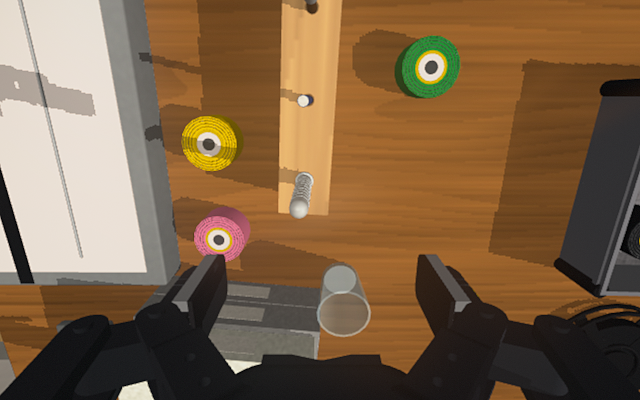

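The wrist view shows the ribbed stylus with its top at (299,210), the pencil at (305,100), and the beaker clear of it at (343,300). The axis is ≈(575,-315).

Emit:
arm_command(
  targets=[
    {"dx":-0.002,"dy":-0.0155,"dz":0,"wx":0,"wy":0,"wz":0,"claw":0.2},
    {"dx":-0.002,"dy":-0.0155,"dz":0.01,"wx":0,"wy":0,"wz":0,"claw":0.2},
    {"dx":-0.002,"dy":-0.0155,"dz":0.05,"wx":0,"wy":0,"wz":0,"claw":0.2},
    {"dx":-0.002,"dy":-0.0155,"dz":0.09,"wx":0,"wy":0,"wz":0,"claw":0.2},
    {"dx":-0.002,"dy":-0.0155,"dz":0.12,"wx":0,"wy":0,"wz":0,"claw":0.3},
    {"dx":-0.002,"dy":-0.0155,"dz":0.132,"wx":0,"wy":0,"wz":0,"claw":0.5},
    {"dx":-0.002,"dy":-0.0155,"dz":0.132,"wx":0,"wy":0,"wz":0,"claw":0.6},
    {"dx":-0.002,"dy":-0.0155,"dz":0.132,"wx":0,"wy":0,"wz":0,"claw":1},
    {"dx":-0.002,"dy":-0.0155,"dz":0.132,"wx":0,"wy":0,"wz":0,"claw":1},
    {"dx":-0.002,"dy":-0.0155,"dz":0.132,"wx":0,"wy":0,"wz":0,"claw":1},
    {"dx":-0.002,"dy":-0.0155,"dz":0.132,"wx":0,"wy":0,"wz":0,"claw":1},
  ],
  force=60,
)

```text
t: 18.75
position: [576.7, -317.3, 104.1]
tool_rot: [[-1.0, -0.0, 0.003], [-0.0, 1.0, -0.002], [-0.003, -0.002, -1.0]]
contact_force: [-0.7, 0.3, 2.6]
gripper_width: 12.5
grip_force: 58.4
```

Emit:
arm_command(
  targets=[
    {"dx":0,"dy":0,"dz":-0.01,"wx":0,"wy":0,"wz":0,"claw":1},
    {"dx":0,"dy":0,"dz":-0.03,"wx":0,"wy":0,"wz":0,"claw":1},
    {"dx":0,"dy":0,"dz":-0.06,"wx":0,"wy":0,"wz":0,"claw":1},
    {"dx":0,"dy":0,"dz":-0.09,"wx":0,"wy":0,"wz":0,"claw":1},
    {"dx":0,"dy":0,"dz":-0.11,"wx":0,"wy":0,"wz":0,"claw":1},
    {"dx":0.001,"dy":0.03,"dz":-0.11,"wx":0,"wy":0,"wz":0,"claw":1},
    {"dx":0.003,"dy":0.07,"dz":-0.11,"wx":0,"wy":0,"wz":0,"claw":1},
    {"dx":0.004,"dy":0.115,"dz":-0.11,"wx":0,"wy":0,"wz":0,"claw":1},
    {"dx":0.005,"dy":0.16,"dz":-0.11,"wx":0,"wy":0,"wz":0,"claw":1},
    {"dx":0.007,"dy":0.205,"dz":-0.11,"wx":0,"wy":0,"wz":0,"claw":1},
    {"dx":0.008,"dy":0.25,"dz":-0.11,"wx":0,"wy":0,"wz":0,"claw":1},
    {"dx":0.01,"dy":0.295,"dz":-0.11,"wx":0,"wy":0,"wz":0,"claw":1},
  ],
)

```text
t: 19.95
position: [565.4, -19.9, 213.4]
tool_rot: [[-1.0, 0.0, 0.001], [0.0, 1.0, -0.0], [-0.001, -0.0, -1.0]]
contact_force: [1.2, 1.1, -0.8]
gripper_width: 12.3
grip_force: 58.5
```

Emit:
arm_command(
  targets=[
    {"dx":0.001,"dy":0.045,"dz":0,"wx":0,"wy":0,"wz":0,"claw":1},
    {"dx":0.003,"dy":0.09,"dz":0,"wx":0,"wy":0,"wz":0,"claw":1},
    {"dx":0.004,"dy":0.135,"dz":0,"wx":0,"wy":0,"wz":0,"claw":1},
    {"dx":0.006,"dy":0.18,"dz":0,"wx":0,"wy":0,"wz":0,"claw":1},
    {"dx":0.008,"dy":0.22,"dz":0,"wx":0,"wy":0,"wz":0,"claw":1},
    {"dx":0.009,"dy":0.255,"dz":0,"wx":0,"wy":0,"wz":0,"claw":1},
    {"dx":0.01,"dy":0.275,"dz":0,"wx":0,"wy":0,"wz":0,"claw":1},
    {"dx":0.01,"dy":0.283,"dz":0,"wx":0,"wy":0,"wz":0,"claw":1},
    {"dx":0.01,"dy":0.283,"dz":0.01,"wx":0,"wy":0,"wz":0,"claw":1},
    {"dx":0.01,"dy":0.283,"dz":0.01,"wx":0,"wy":0,"wz":0,"claw":1},
    {"dx":0.01,"dy":0.283,"dz":0.01,"wx":0,"wy":0,"wz":0,"claw":1},
  ],
)

```text
t: 21.05
position: [555.0, 260.0, 201.5]
tool_rot: [[-1.0, 0.001, -0.002], [0.001, 1.0, -0.001], [0.002, -0.001, -1.0]]
contact_force: [0.6, 0.3, -0.2]
gripper_width: 12.6
grip_force: 58.5
```

```bash
python3 - <<'E'
from h import *
C,im,d=snap("wrist","w8"); o=arm.get_obs(); print(o["t"],o["position"].round(1),o["tool_rot"].round(3).tolist(),o["contact_force"].round(1),o["gripper_width"])
cv2.imwrite("pics/w8c.png",cv2.resize(im[60:260,220:420],None,fx=3,fy=3,interpolation=cv2.INTER_CUBIC)[:,:,::-1])
E
```

```text
21.1 [555.3 260.1 201.9] [[-1.0, 0.001, -0.001], [0.001, 1.0, -0.001], [0.001, -0.001, -1.0]] [ 0.3  0.2 -0.6] 12.625681564244283
```

View pics/w8c.png

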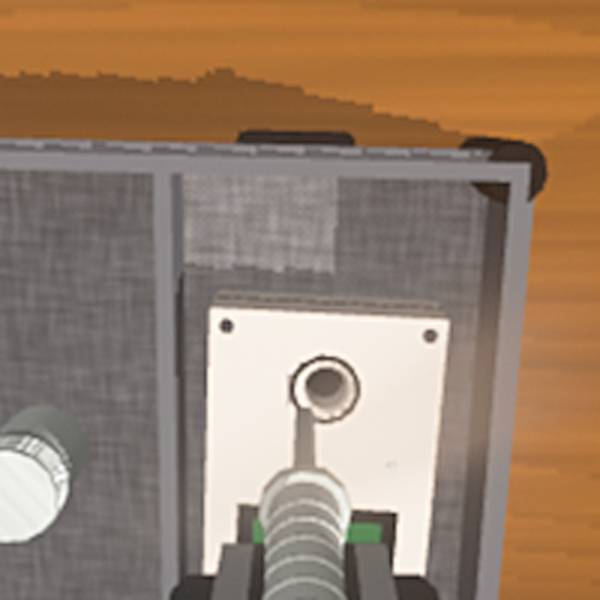

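The crop shows the aperture ring centred at full-image (328.3,189.3) and the pin's end at about (321.7,196).

```bash
python3 - <<'E'
from h import *
C,im,d=load("w8"); P=hmap(C,d); H=P[...,2]
g=cv2.cvtColor(im,cv2.COLOR_RGB2GRAY).astype(int)
print("ap",ray(C,328.3,189.3,64).round(1))
for v in range(194,216,2):
    xs=[u for u in range(312,334) if H[v,u]>80]
    if xs: print(v,xs[0],xs[-1],P[v,xs].mean(0).round(1),P[v,xs].min(0).round(1)[[1]],P[v,xs].max(0).round(1)[[1]])
print("tip guess",ray(C,321.7,195.5,108).round(1))
# ring fit
y0,x0=176,312; c=g[y0:206,x0:346]; print("\n".join(" ".join("%3d"%x for x in r) for r in c[::2,::2]))
E
```

```text
ap [558.7 267.2  64. ]
196 319 322 [551.3 260.3 109.1] [259.2] [261.5]
198 318 323 [551.6 260.4 113.1] [258.5] [262.2]
200 318 324 [551.7 260.7 117.8] [258.5] [263.]
202 318 324 [551.7 260.7 122.6] [258.6] [262.9]
204 318 324 [551.5 260.7 127.7] [258.6] [262.9]
206 318 324 [551.6 260.7 132. ] [258.7] [262.8]
208 318 324 [551.5 260.7 136.5] [258.7] [262.8]
210 318 324 [551.6 260.7 140. ] [258.7] [262.8]
212 317 324 [551.8 260.4 143.5] [258.1] [262.7]
214 317 324 [551.8 260.4 147.4] [258.1] [262.7]
tip guess [551.2 261.3 108. ]
241 241 241 241 241 241 242 244 244 242 241 240 240 240 240 240 239
241 241 241 241 242 246 242 185 189 218 234 248 241 240 239 239 239
241 241 241 245 230 164  82 176 200 175 113 125 243 241 239 239 239
241 241 243 246  65 191 253 193 171 172 240 176  98 241 240 239 238
241 243 236 110 213 244  90  83  90  90  95 192 174 178 242 239 237
241 246 174 123 254 121  89  94  96  98  98 136 229  96 239 238 237
241 246 145 191 253  91  93  98 100 101 101 140 204 138 222 238 237
240 246 147 219 250 138  99  98 101 101 128 150 199 156 217 238 236
240 245 158 144 251 196 131 135 130 144 157 167 221 136 229 237 236
240 243 218  85 248 246 162 142 151 154 159 200 211 139 243 235 235
240 240 243 206 118 129 225 212 186 190 210 188 119 225 237 234 234
240 239 241 205 131 132 165 230 242 189 223 133 218 239 234 234 233
239 239 242 173 134 134 143 129 102 129 201 233 237 234 234 234 233
239 239 241 176 136 136 185 247 244 242 237 235 234 234 234 234 234
238 238 241 177 138 139 164 241 235 235 235 234 234 234 234 234 234
```

Emit:
arm_command(
  targets=[
    {"dx":-0.005,"dy":0.006,"dz":0,"wx":0,"wy":0,"wz":0,"claw":1},
    {"dx":-0.005,"dy":0.006,"dz":0.01,"wx":0,"wy":0,"wz":0,"claw":1},
    {"dx":-0.005,"dy":0.006,"dz":0.02,"wx":0,"wy":0,"wz":0,"claw":1},
    {"dx":-0.005,"dy":0.006,"dz":0.03,"wx":0,"wy":0,"wz":0,"claw":1},
    {"dx":-0.005,"dy":0.006,"dz":0.035,"wx":0,"wy":0,"wz":0,"claw":1},
    {"dx":-0.005,"dy":0.006,"dz":0.035,"wx":0,"wy":0,"wz":0,"claw":1},
    {"dx":-0.005,"dy":0.006,"dz":0.035,"wx":0,"wy":0,"wz":0,"claw":1},
    {"dx":-0.005,"dy":0.006,"dz":0.035,"wx":0,"wy":0,"wz":0,"claw":1},
  ],
)

```text
t: 21.9
position: [560.8, 267.6, 167.8]
tool_rot: [[-1.0, -0.0, 0.001], [-0.0, 1.0, 0.0], [-0.001, 0.0, -1.0]]
contact_force: [-0.0, -0.4, -1.3]
gripper_width: 12.4
grip_force: 58.5
```

```bash
python3 - <<'E'
from h import *
C,im,d=snap("wrist","w9"); o=arm.get_obs(); print(o["t"],o["position"].round(1),o["contact_force"].round(1))
P=hmap(C,d); H=P[...,2]
for v in range(176,216,3):
    xs=[u for u in range(305,345) if H[v,u]>70]
    if xs: print(v,xs[0],xs[-1],P[v,xs].mean(0).round(1))
cv2.imwrite("pics/w9c.png",cv2.resize(im[140:240,270:370],None,fx=6,fy=6,interpolation=cv2.INTER_CUBIC)[:,:,::-1])
E
```

```text
21.95 [560.9 267.6 167.9] [ 0.6 -0.2 -0.8]
197 318 344 [547.3 268.1 110.4]
200 318 324 [557.7 268.5  84. ]
203 305 324 [548.7 268.4 118.4]
206 318 324 [557.6 268.4  98.1]
209 318 324 [557.5 268.4 104.6]
212 317 324 [557.7 268.1 110. ]
215 317 324 [554.5 268.1 124.2]
```

View pics/w9c.png

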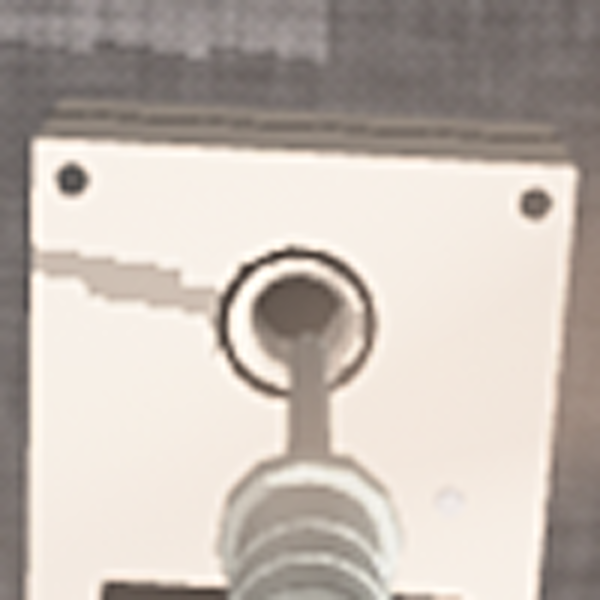

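The crop shows the ring centred at full-image (319.6,193.7) and the pin at u≈321.5, slightly right of centre.

```bash
python3 - <<'E'
from h import *
C,im,d=load("w9"); print(ray(C,319.6,193.7,64).round(1), [ray(C,321.5,v,73.8).round(1).tolist() for v in(194,195.5,197)])
E
```

```text
[558.9 267.4  64. ] [[556.2, 268.8, 73.8], [557.4, 268.8, 73.8], [558.6, 268.8, 73.8]]
```

Emit:
arm_command(
  targets=[
    {"dx":0.001,"dy":-0.001,"dz":0,"wx":0,"wy":0,"wz":0,"claw":1},
    {"dx":0.001,"dy":-0.001,"dz":0.005,"wx":0,"wy":0,"wz":0,"claw":1},
    {"dx":0.001,"dy":-0.001,"dz":0.01,"wx":0,"wy":0,"wz":0,"claw":1},
    {"dx":0.001,"dy":-0.001,"dz":0.014,"wx":0,"wy":0,"wz":0,"claw":1},
    {"dx":0.001,"dy":-0.001,"dz":0.017,"wx":0,"wy":0,"wz":0,"claw":1},
    {"dx":0.001,"dy":-0.001,"dz":0.017,"wx":0,"wy":0,"wz":0,"claw":1},
    {"dx":0.001,"dy":-0.001,"dz":0.017,"wx":0,"wy":0,"wz":0,"claw":1},
    {"dx":0.001,"dy":-0.001,"dz":0.017,"wx":0,"wy":0,"wz":0,"claw":1},
  ],
)

```text
t: 22.75
position: [559.7, 266.5, 150.5]
tool_rot: [[-1.0, -0.0, 0.0], [-0.0, 1.0, 0.0], [-0.0, 0.0, -1.0]]
contact_force: [-0.2, 0.5, -0.1]
gripper_width: 12.5
grip_force: 58.5
```

Emit:
arm_command(
  targets=[
    {"dx":0,"dy":0,"dz":0.001,"wx":0,"wy":0,"wz":0,"claw":1},
    {"dx":0,"dy":0,"dz":0.002,"wx":0,"wy":0,"wz":0,"claw":1},
    {"dx":0,"dy":0,"dz":0.002,"wx":0,"wy":0,"wz":0,"claw":1},
    {"dx":0,"dy":0,"dz":0.002,"wx":0,"wy":0,"wz":0,"claw":1},
    {"dx":0,"dy":0,"dz":0.002,"wx":0,"wy":0,"wz":0,"claw":1},
  ],
)

```text
t: 23.25
position: [559.5, 266.4, 148.3]
tool_rot: [[-1.0, -0.0, 0.0], [-0.0, 1.0, 0.0], [-0.0, 0.0, -1.0]]
contact_force: [-0.2, 0.5, 0.4]
gripper_width: 12.5
grip_force: 58.5
```

Emit:
arm_command(
  targets=[
    {"dx":0,"dy":0,"dz":0.001,"wx":0,"wy":0,"wz":0,"claw":1},
    {"dx":0,"dy":0,"dz":0.002,"wx":0,"wy":0,"wz":0,"claw":1},
    {"dx":0,"dy":0,"dz":0.002,"wx":0,"wy":0,"wz":0,"claw":1},
    {"dx":0,"dy":0,"dz":0.002,"wx":0,"wy":0,"wz":0,"claw":1},
    {"dx":0,"dy":0,"dz":0.002,"wx":0,"wy":0,"wz":0,"claw":1},
  ],
)

```text
t: 23.75
position: [559.7, 266.5, 146.6]
tool_rot: [[-1.0, -0.0, 0.001], [-0.0, 1.0, 0.0], [-0.001, 0.0, -1.0]]
contact_force: [-0.3, 0.9, 2.1]
gripper_width: 12.0
grip_force: 58.6
```

Emit:
arm_command(
  targets=[
    {"dx":0,"dy":0,"dz":0.001,"wx":0,"wy":0,"wz":0,"claw":1},
    {"dx":0,"dy":0,"dz":0.002,"wx":0,"wy":0,"wz":0,"claw":1},
    {"dx":0,"dy":0,"dz":0.002,"wx":0,"wy":0,"wz":0,"claw":1},
    {"dx":0,"dy":0,"dz":0.002,"wx":0,"wy":0,"wz":0,"claw":1},
    {"dx":0,"dy":0,"dz":0.002,"wx":0,"wy":0,"wz":0,"claw":1},
  ],
)

```text
t: 24.25
position: [559.7, 266.5, 144.5]
tool_rot: [[-1.0, -0.0, 0.0], [-0.0, 1.0, 0.0], [-0.0, 0.0, -1.0]]
contact_force: [-0.3, -0.5, 3.9]
gripper_width: 12.1
grip_force: 58.6
```

Emit:
arm_command(
  targets=[
    {"dx":0,"dy":0,"dz":0.001,"wx":0,"wy":0,"wz":0,"claw":1},
    {"dx":0,"dy":0,"dz":0.001,"wx":0,"wy":0,"wz":0,"claw":1},
    {"dx":0,"dy":0,"dz":0.001,"wx":0,"wy":0,"wz":0,"claw":1},
    {"dx":0,"dy":0,"dz":0.001,"wx":0,"wy":0,"wz":0,"claw":1},
  ],
)

```text
t: 24.65
position: [559.7, 266.5, 143.5]
tool_rot: [[-1.0, -0.0, 0.0], [-0.0, 1.0, 0.0], [-0.0, 0.0, -1.0]]
contact_force: [0.8, -0.1, 4.2]
gripper_width: 12.3
grip_force: 58.6
```

Emit:
arm_command(
  targets=[
    {"dx":0,"dy":0,"dz":0.001,"wx":0,"wy":0,"wz":0,"claw":1},
    {"dx":0,"dy":0,"dz":0.001,"wx":0,"wy":0,"wz":0,"claw":1},
    {"dx":0,"dy":0,"dz":0.001,"wx":0,"wy":0,"wz":0,"claw":1},
    {"dx":0,"dy":0,"dz":0.001,"wx":0,"wy":0,"wz":0,"claw":1},
  ],
)

```text
t: 25.05
position: [559.6, 266.5, 142.5]
tool_rot: [[-1.0, -0.0, 0.0], [-0.0, 1.0, 0.0], [-0.0, 0.0, -1.0]]
contact_force: [0.1, -0.0, 4.5]
gripper_width: 12.3
grip_force: 58.6
```

Emit:
arm_command(
  targets=[
    {"dx":0,"dy":0,"dz":0.001,"wx":0,"wy":0,"wz":0,"claw":1},
    {"dx":0,"dy":0,"dz":0.001,"wx":0,"wy":0,"wz":0,"claw":1},
    {"dx":0,"dy":0,"dz":0.001,"wx":0,"wy":0,"wz":0,"claw":1},
    {"dx":0,"dy":0,"dz":0.001,"wx":0,"wy":0,"wz":0,"claw":1},
    {"dx":0,"dy":0,"dz":0.001,"wx":0,"wy":0,"wz":0,"claw":1},
  ],
)

```text
t: 25.55
position: [559.9, 266.5, 142.2]
tool_rot: [[-1.0, -0.0, 0.001], [-0.0, 1.0, 0.0], [-0.001, 0.0, -1.0]]
contact_force: [-1.3, -1.0, 8.2]
gripper_width: 12.3
grip_force: 59.1
```

```bash
python3 - <<'E'
from h import *
f=[]
for i in range(6):
    eyes.get_image("top"); o=arm.get_obs(); f.append(o["contact_force"][2])
print(np.round(f,2),np.mean(f),o["position"])
E
```

```text
[7.62 6.63 8.3  7.92 8.22 8.02] 7.785372058100324 [559.84837695 266.52455908 142.19275983]
```

```bash
python3 - <<'E'
from h import *
C,im,d=snap("top","t9"); P=hmap(C,d); H=P[...,2]
for n,z,x,y in[("roll",40,653,76),("can",57,600,165),("des",31,545,78)]:
    m=(abs(H-z)<5)&(np.hypot(P[...,0]-x,P[...,1]-y)<45); print(n,m.sum(),P[m].mean(0).round(1) if m.any() else "")
print(arm.hand_in())
E
```

```text
roll 348 [647.7  76.7  39.9]
can 111 [595.2 165.2  56.3]
des 445 [542.   78.9  30.4]
the job is handed in; nothing more can be done
None
```

The job is handed in: the roll, can and desiccant are each on the compartment floor, and the stylus is still gripped and holding START against its stop at about 8 N (about 26 s used of 72 s).

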